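# Open the spice chest by its turn buttons

### The arm

A 6-joint arm with a two-finger parallel gripper is mounted at the origin on a cart in front of the work surface, level with it; the furniture and walls round the work are solid. World frame = base frame: x ahead of the robot, y to its left, z up, the work surface at z = 0. Lengths are in mm, angles in rad, forces in N, time in s.
With the tool pointing down it reaches from about 350 to 975 mm from the base axis. Payload 7.1 kg.
Tool frame: the origin (TCP) lies between the finger pads; the fingertips stand 14 mm ahead of it and the grasp point (between the pads) lies 5 mm behind it (ctrl.tcp_to_tips is the distance from the TCP to the fingertips, in mm); z points along the fingers, y is the line along which they close (so a half turn about z gives the same grasp; the last joint's range is limited). The gripper opens to 88 mm and grips with 3 to 60 N. Pads are 20 mm wide; open, the fingers measure 115 mm over their backs; the gripper's body (75 mm by 178 mm) begins 61 mm behind the grasp point.
Start: joints at [-1.329, 0.423, 1.63, -0, 1.089, -0.019], TCP at [161.177, -603.843, 203.675] pointing down, gripper open.
Joint ranges: [-3, 3], [-0.9, 2.11], [0.09, 2.58], [-1.31, 4.45], [0.11, 2.69], [-2.54, 2.54]. Speed limits (rad/s): [2.39, 2.39, 3.01, 3.14, 3.14, 3.14].

### API

Orientations are given as a rotation vector (axis times angle).
In Python, from workcell import ctrl gives the robot as it stands.
- The arm moves only by the tool apply_moves, never from a script. Its argument "series" is a list that holds one entry, the list of rows, each a list of 7 numbers: the shift along the tool's x, y, z in cm, then the turn, a rotation vector about the tool's x, y, z in degrees, then the opening, from 0 (shut) to 1 (fully open). A call has 1 to 12 rows; each row shifts and turns the commanded pose from where the row before left it, along the tool's axes as they then stand; what a row does not reach is not made up. A row lasts 1/10 s, in which the tool goes at most 50 mm and 8.59 degrees, less where a joint would pass 70% of its speed; a pose out of reach is approached as far as the arm can. A call with a gripper value outside its range is refused whole. The fingers move at their own pace and stop on an object; the grip force is fixed at half the most. Time passes only in rows, so rows that do not move let the fingers close. It gives the time, the measured TCP pose, the force and the opening at its end, in the units of the state.
- ctrl.get_obs(): the state, without advancing time (a new reading comes with each control period).
- ctrl.get_image(name): name is "side" or "top"; returns a dict with "img" (420x560x3 uint8, blue, green, red), "K" (3x3 intrinsics, pixels), "dist" ([k1, k2, p1, p2, k3] as OpenCV has them; the pictures are not rectified), "cam_to_world" (4x4, takes a point from camera to world coordinates). Camera axes: x right, y down, z forward; pixel columns grow to the right and rows downward; lengths in mm; the calibration is good to about 2 mm. A picture is of the moment at which its call begins. There is no depth.
- ctrl.close_job(): hands the job in, once; it reports no verdict.
The state is a dict: "t": time; "qpos": joint angles; "qvel": joint speeds; "joint_torque": joint torques, N m; "ee_pos": TCP position; "orientation": TCP orientation; "ft_force": force on the tool from outside, world axes, zero at the start; "moment": the same for the moment, N m; "width": finger opening in mm.
Only numpy, scipy, OpenCV 4.12 (cv2) and the standard library are available. Lean on these libraries where they do the work, as an engineer would, in place of code of your own. Each camera call takes 0.05 s, during which the arm holds its last target. There are 200 camera calls.

### The job

Open the wooden spice chest: swing all four turn buttons aside, clear of the panel, then lift the panel out by its bar pull and lay it gently, flat with the pull upwards, in a free place wholly on the black glass saver. Leave the buttons turned aside, and do not shift or knock over the pepper mill, soap bottle, timer or egg-shaped shaker.

Things in the scene. Friction and masses are not known exactly. Their poses are not given: they have to be found in the camera images.
- chest: Low wooden spice chest, 220 (x) x 190 (y) x 70 mm high, fixed to the worktop. Origin: centre of its underside; z up. In its top is a 154 x 114 mm opening (long side along chest x) with a ledge 10 mm down, in which the panel lies flush with the 70 mm high frame.
- panel: Loose wooden panel, 150 (x) x 110 (y) x 10 mm, about 0.25 kg, lying in the chest's top with 2 mm of play all round, axes along the chest's. Origin: centre of its underside; z up. On its middle a steel bar pull lies along panel x: 66 mm long, 14 mm wide, underside 14 mm and top 28 mm above the panel's upper face, on two posts 27 mm either side of the middle.
- glass_saver: Black glass worktop saver, 325 (x) x 425 (y) mm, fixed flat on the worktop, its top 6 mm above the worktop. Origin: centre of its underside. A wall cabinet hangs 0.47 m up over its far right part; its nearest lower corner is at about world x, y = 0.55, -0.20 m.
- pepper_mill: Wooden pepper mill, 58 mm across, 170 mm tall, stands free beside the chest, on either long side of it. Bystander. Origin: centre of its underside.
- soap_dispenser: Black soap pump bottle, about 70 mm across, 178 mm tall, stands free on the other long side of the chest. Bystander. Origin: centre of its underside.
- egg_timer: Round kitchen timer, 60 mm across, 42 mm tall, stands free on the glass saver. Bystander. Origin: centre of its underside.
- egg_shaker: White egg-shaped shaker, 48 mm across, 60 mm tall, stands free on the glass saver. Bystander. Origin: centre of its underside.
- button_fl (a joint): Turn button, upright pivot at chest x, y = -52, +69 mm: arm 12 mm wide, 28 mm long from pivot, 71.5 to 81.5 mm above the worktop. 0: points over the panel, square to the chest's x axis; positive is anticlockwise from above; stops at +-1.7; beyond 1.2 either way it clears the panel. The negative way swings its end towards the chest's short end. Stays put; 1.6 N at its end turns it.
- button_fr (a joint): Turn button, upright pivot at chest x, y = -52, -69 mm: arm 12 mm wide, 28 mm long from pivot, 71.5 to 81.5 mm above the worktop. 0: points over the panel, square to the chest's x axis; positive is anticlockwise from above; stops at +-1.7; beyond 1.2 either way it clears the panel. The positive way swings its end towards the chest's short end. Stays put; 1.6 N at its end turns it.
- button_bl (a joint): Turn button, upright pivot at chest x, y = +52, +69 mm: arm 12 mm wide, 28 mm long from pivot, 71.5 to 81.5 mm above the worktop. 0: points over the panel, square to the chest's x axis; positive is anticlockwise from above; stops at +-1.7; beyond 1.2 either way it clears the panel. The positive way swings its end towards the chest's short end. Stays put; 1.6 N at its end turns it.
- button_br (a joint): Turn button, upright pivot at chest x, y = +52, -69 mm: arm 12 mm wide, 28 mm long from pivot, 71.5 to 81.5 mm above the worktop. 0: points over the panel, square to the chest's x axis; positive is anticlockwise from above; stops at +-1.7; beyond 1.2 either way it clears the panel. The negative way swings its end towards the chest's short end. Stays put; 1.6 N at its end turns it.
- corner_fl (a point): Corner of the panel's underside at panel x, y = -75, +55 mm.
- corner_fr (a point): Corner of the panel's underside at panel x, y = -75, -55 mm.
- corner_bl (a point): Corner of the panel's underside at panel x, y = +75, +55 mm.
- corner_br (a point): Corner of the panel's underside at panel x, y = +75, -55 mm.

How it is judged (in metres and radians):
On the way, in this order (a step that is already met when the one before it is completed fails the run):
1. all four turn buttons are aside (beyond 1.2 rad either way) while the panel still lies in the chest ((value of joint button_fl above 1.2 rad or value of joint button_fl below -1.2 rad) and (value of joint button_fr above 1.2 rad or value of joint button_fr below -1.2 rad) and (value of joint button_bl above 1.2 rad or value of joint button_bl below -1.2 rad) and (value of joint button_br above 1.2 rad or value of joint button_br below -1.2 rad) and distance between panel and chest below 0.07 m), for 0.1 s.
2. the panel is lifted out, at least 40 mm above its seat (z of panel in the frame of chest above 0.1 m), for 0.1 s.
At the end, for the whole second after the job is handed in: All buttons beyond 1.2 rad either way; panel at rest, pull up, flat on the glass (0.05 rad, underside within 4 mm of it), no corner over 3 mm past its edge; mill, soap bottle, timer and shaker upright (0.25 rad), within 25 mm of where they stood ((value of joint button_fl above 1.2 rad or value of joint button_fl below -1.2 rad) and (value of joint button_fr above 1.2 rad or value of joint button_fr below -1.2 rad) and (value of joint button_bl above 1.2 rad or value of joint button_bl below -1.2 rad) and (value of joint button_br above 1.2 rad or value of joint button_br below -1.2 rad) and x of corner_fl in the frame of glass_saver between -0.1655 and 0.1655 m and y of corner_fl in the frame of glass_saver between -0.2155 and 0.2155 m and x of corner_fr in the frame of glass_saver between -0.1655 and 0.1655 m and y of corner_fr in the frame of glass_saver between -0.2155 and 0.2155 m and x of corner_bl in the frame of glass_saver between -0.1655 and 0.1655 m and y of corner_bl in the frame of glass_saver between -0.2155 and 0.2155 m and x of corner_br in the frame of glass_saver between -0.1655 and 0.1655 m and y of corner_br in the frame of glass_saver between -0.2155 and 0.2155 m and angle between panel's own z axis and vertical below 0.05 rad and z of panel in the frame of glass_saver below 0.01 m and linear speed of panel below 0.02 m/s and angular speed of panel below 0.2 rad/s and distance of each of pepper_mill, soap_dispenser, egg_timer, egg_shaker from where it was at the start of the episode below 0.025 m and angle between each of pepper_mill, soap_dispenser, egg_timer, egg_shaker's own z axis and vertical below 0.25 rad); the robot touches nothing.
It fails at once if a bystander is shifted by more than 25 mm or tipped beyond 0.25 rad (not (distance of each of pepper_mill, soap_dispenser, egg_timer, egg_shaker from where it was at the start of the episode below 0.025 m and angle between each of pepper_mill, soap_dispenser, egg_timer, egg_shaker's own z axis and vertical below 0.25 rad)).
It fails at once if the panel is dropped or slammed on the glass: faster than 0.4 m/s within 80 mm above it (linear speed of panel above 0.4 m/s and z of panel in the frame of glass_saver below 0.086 m and horizontal distance between panel and glass_saver below 0.25 m).
It also fails if it takes over 64 s, if anything falls off the work surface, if the arm or the gripper's body presses on something with over 40 N, if the wrist force passes 120 N, or if a joint passes its speed limit or range.

## Working session

There is one attempt and no reset: what is moved stays moved. The work goes in short steps, Python scripts to look and compute and a tool call to move; the robot and the scene stay as the last step left them, time stands still between calls to the robot, and variables do not carry over. Pictures are saved under pics/ and viewed, on a budget of 10 in all, crops included, one or two more only if the job needs it, and the job is handed in when it is done.

Besides the shell and the picture viewer there is one more tool, called after "Call:" in YAML: its name, and indented under it one key for each argument. apply_moves: Moves the arm, as the interface text tells. Its arguments: {"type":"object","properties":{"series":{"type":"array","items":{"type":"array","items":{"type":"array","items":{"type":"number"}}}}},"required":["series"]}

```bash
ls; mkdir -p pics; python3 - <<'E'
from workcell import ctrl
import cv2
print(ctrl.get_obs())
for n in("top","side"):
    d=ctrl.get_image(n); cv2.imwrite(f"pics/{n}0.png",d["img"]); print(n,d["K"].tolist(),d["dist"],d["cam_to_world"].round(3).tolist())
E
```

```text
pics
{'t': 0.0, 'qpos': array([-1.32902524e+00,  4.23829081e-01,  1.63068060e+00,  8.71669620e-06,
        1.08857773e+00, -1.90209632e-02]), 'qvel': array([-2.89621007e-04, -6.81123894e-05, -4.61643800e-04, -1.21901302e-03,
       -2.74902770e-04,  1.49679418e-04]), 'joint_torque': array([ 3.74035744e-04, -5.44615102e+01, -2.73671508e+01,  6.43890048e-02,
        2.26921850e-02, -1.01258158e-04]), 'ee_pos': array([ 161.03080352, -603.30466106,  202.91274511]), 'orientation': array([-3.11344911e+00, -4.08291726e-01,  2.48795055e-04]), 'ft_force': array([-0.2480823 , -0.33401701,  0.15469669]), 'moment': array([0.04440878, 0.01871453, 0.02092019]), 'width': 87.61154389176677}
top [[522.3816095743306, 0.0, 279.0959664582597], [0.0, 522.3816095743306, 208.29585122634106], [0.0, 0.0, 1.0]] [-0.19871499  0.          0.          0.          0.        ] [[0.018, -0.989, 0.146, 304.026], [-1.0, -0.016, 0.01, 22.486], [-0.007, -0.146, -0.989, 1356.009], [0.0, 0.0, 0.0, 1.0]]
side [[418.3090323111931, 0.0, 278.8656739840953], [0.0, 418.3090323111931, 212.9579777184351], [0.0, 0.0, 1.0]] [0.00616523 0.         0.         0.         0.        ] [[0.975, -0.068, 0.213, 307.091], [-0.224, -0.338, 0.914, -841.265], [0.01, -0.939, -0.345, 430.517], [0.0, 0.0, 0.0, 1.0]]
```

View pics/top0.png

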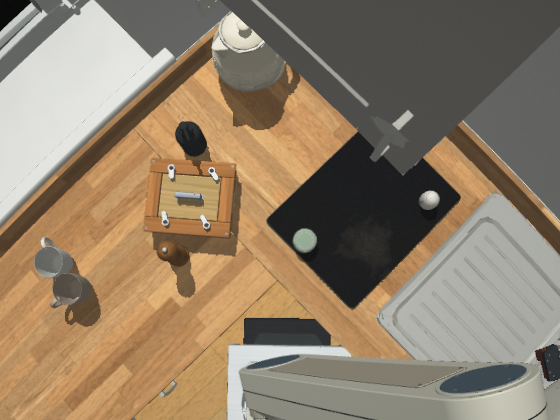

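View pics/side0.png

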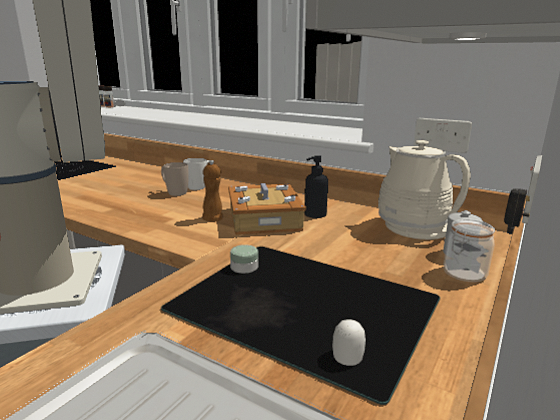

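The top view shows the chest at about (190,198), the mill at (173,252), the soap bottle at (190,138), the timer at (305,240) and the shaker at (428,200). The saver's visible corners are at (267,220), (350,308) and (460,197). In the side view the chest is at about (265,205). Next I'll enlarge the chest in both views.

```bash
cat > h.py <<'E'
import numpy as np, cv2
from workcell import ctrl
def ray(d,px):
    u=cv2.undistortPoints(np.array(px,float).reshape(-1,1,2),d["K"],d["dist"]).reshape(-1,2)
    T=d["cam_to_world"]; r=np.c_[u,np.ones(len(u))]@T[:3,:3].T
    return T[:3,3],r
def plane(d,px,z):
    o,r=ray(d,px); return (o+r*((z-o[2])/r[:,2])[:,None])[:,:2]
def tri(d1,p1,d2,p2):
    o1,r1=ray(d1,p1);o2,r2=ray(d2,p2);out=[]
    for a,b in zip(r1,r2):
        s=np.linalg.lstsq(np.c_[a,-b],o2-o1,rcond=None)[0]
        P,Q=o1+s[0]*a,o2+s[1]*b; out.append(np.r_[(P+Q)/2,np.linalg.norm(P-Q)])
    return np.array(out)
def proj(d,P):
    W=np.linalg.inv(d["cam_to_world"]); return cv2.projectPoints(np.array(P,float).reshape(-1,3),cv2.Rodrigues(W[:3,:3])[0],W[:3,3],d["K"],d["dist"])[0].reshape(-1,2)
E
python3 - <<'E'
from h import *
t=cv2.imread("pics/top0.png");s=cv2.imread("pics/side0.png")
a=cv2.resize(t[150:250,140:240],None,fx=5,fy=5,interpolation=cv2.INTER_CUBIC)
b=cv2.resize(s[170:240,225:310],None,fx=3.5,fy=5*1.42,interpolation=cv2.INTER_CUBIC)
b=cv2.resize(b,(298,500))
cv2.imwrite("pics/c.png",np.hstack([a,b]))
hs=cv2.cvtColor(t,cv2.COLOR_BGR2HSV)
m=((hs[...,1]<70)&(hs[...,2]>90)).astype(np.uint8); m[:158]=0;m[240:]=0;m[:,:145]=0;m[:,240:]=0
n,l,st,c=cv2.connectedComponentsWithStats(m)
for i in range(1,n):
    if st[i,4]>8: print(st[i],c[i].round(1))
E
```

```text
[168 164   7  15  85] [171.1 171.3]
[208 167  11  14  78] [213.3 173.7]
[174 192  30  10 163] [187.8 195. ]
[232 200   2   9  10] [232.8 204.3]
[161 211   8  15  85] [164.3 218.1]
[200 215  10  14  79] [204.4 221.6]
```

View pics/c.png

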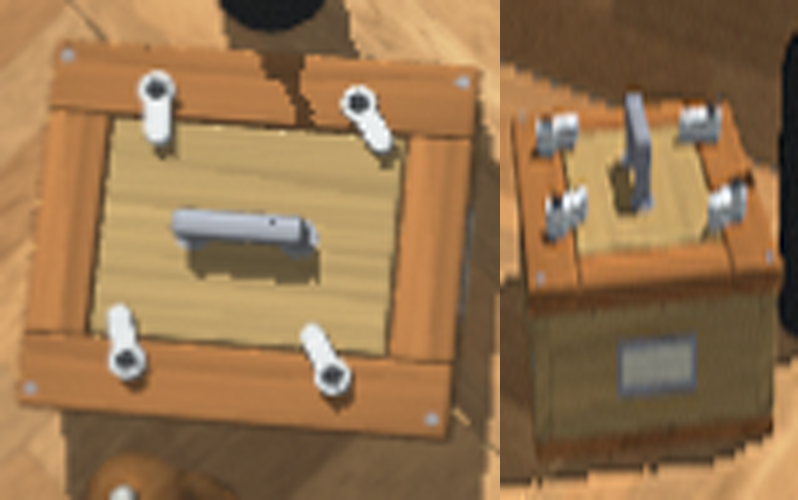

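The crop shows four light buttons with dark pivots, at crop pixels (156,89), (357,101), (126,360) and (332,376). They all point over the panel, two of them turned a little. The bar pull runs from (177,225) to (305,230), and the frame corner screws show in both views.

```bash
cat >> h.py <<'E'
E
python3 - <<'E'
from h import *
t=ctrl.get_image("top");s=ctrl.get_image("side")
T=lambda p:[((u+.5)/5+139.5,(v+.5)/5+149.5) for u,v in p]
S=lambda p:[((u-500+.5)/3.506+224.5,(v+.5)/7.143+169.5) for u,v in p]
# screws near-left, near-right ; far-left
scr=[(432,418),(462,82),(29,387),(67,55)]
print("tri screws",tri(t,T(scr[:2]),s,S([(540,278),(769,257)])).round(1).tolist())
print("tri bar ends",tri(t,T([(305,222),(176,216)]),s,S([(643,160),(634,100)])).round(1).tolist())
C=plane(t,T(scr),70);print("screws z70",C.round(1).tolist(),"ctr",C.mean(0))
E=plane(t,T([(58,42),(480,68),(450,437),(18,405)]),70);print("corners",E.round(1).tolist(),E.mean(0))
P=plane(t,T([(156,89),(357,101),(126,360),(332,376)]),82);print("pivots",P.round(1).tolist(),P.mean(0))
d=(P[0]+P[2]-P[1]-P[3]);print("long axis deg",np.degrees(np.arctan2(d[1],d[0])), np.linalg.norm(P[0]-P[1]),np.linalg.norm(P[0]-P[2]))
print("tips",plane(t,T([(158,140),(383,147),(119,309),(309,328)]),81).round(1).tolist())
print("bar",plane(t,T([(175,217),(305,222)]),98).round(1).tolist())
G=plane(t,[(460.5,197),(350,308.5),(267,220)],6);print("saver",G.round(1).tolist(),np.linalg.norm(np.diff(G,axis=0),axis=1))
print("mill top",plane(t,[(165,249)],165),"soap",plane(t,[(190,130)],170))
print("side base px", proj(s,np.c_[E,[70]*4]).round(0).tolist())
# timer/shaker from side bottom
hs=cv2.cvtColor(t["img"],cv2.COLOR_BGR2HSV)
for n,(x,y),h in(("timer",(305,240),42),("shaker",(429,200),35)):
    m=np.zeros((422,562),np.uint8);g=t["img"].copy();_,_,_,r=cv2.floodFill(g,m,(x,y),(0,0,255),(25,)*3,(25,)*3,4|cv2.FLOODFILL_FIXED_RANGE);print(n,r,plane(t,[(r[0]+r[2]/2-.5,r[1]+r[3]/2-.5)],h))
for n,p in(("mill",[(212,220)]),("soap",[(316,213)]),("timer",[(244,268)]),("shaker",[(349,358)])): print(n,"side base",plane(s,p,0).round(0))
E
```

```text
tri screws [[429.3, 165.6, 71.3, 0.5], [600.0, 156.0, 70.9, 0.7]]
tri bar ends [[521.1, 230.0, 90.7, 4.3], [524.2, 293.6, 96.0, 0.4]]
screws z70 [[429.2, 165.8], [599.9, 156.2], [440.7, 370.5], [611.9, 360.5]] ctr [520.40524389 263.25136975]
corners [[618.8, 365.7], [607.2, 147.3], [419.9, 156.5], [431.4, 375.7]] [519.33366447 261.317306  ]
pivots [[591.8, 310.2], [586.7, 207.5], [453.9, 318.5], [447.9, 214.7]] [520.04427105 262.71757392]
long axis deg 86.9251322448761 102.85230241495944 138.13586216001366
tips [[565.7, 308.0], [563.5, 193.6], [479.5, 323.5], [471.7, 227.2]]
bar [[523.5, 293.6], [522.0, 228.6]]
saver [[541.9, -450.1], [246.4, -150.6], [471.9, 66.8]] [420.71825805 313.28938095]
mill top [[380.46465851 295.82209858]] soap [[663.48005659 249.20751708]]
side base px [[289.0, 184.0], [305.0, 207.0], [233.0, 210.0], [228.0, 186.0]]
timer (294, 229, 22, 23) [[418.15256463 -29.98195489]]
shaker (424, 191, 14, 12) [[ 536.55883321 -358.18482359]]
mill side base [[374. 282.]]
soap side base [[683. 279.]]
timer side base [[420. -26.]]
shaker side base [[ 535. -352.]]
```

```bash
cat >> h.py <<'E'
C0=np.array([520.2,262.9]); A=np.array([.0537,.9986]); B=np.array([.9986,-.0537])
def ch(a,b,z): return np.r_[C0+a*A+b*B,z]
def yaw(o): return np.degrees(2*np.arctan2(o["orientation"][1],o["orientation"][0]))
def wrap(x): return (x+180)%360-180
def plan(legs,g,p=None,f=None):
    """legs: (xyz, yaw deg, rows); prints tool-axis rows"""
    o=ctrl.get_obs(); p=o["ee_pos"].copy() if p is None else p; f=wrap(yaw(o)) if f is None else f
    for q,y,n in legs:
        dp=(np.array(q)-p)/n; df=wrap(y-f)/n; out=[]
        for i in range(n):
            c,s=np.cos(np.radians(f)),np.sin(np.radians(f))
            out.append([round((dp[0]*c+dp[1]*s)/10,2),round((dp[0]*s-dp[1]*c)/10,2),round(-dp[2]/10,2),0,0,round(-df,1),g]); f+=df
        p=np.array(q,float); print(out if df else [n,out[0]])
E
python3 - <<'E'
from h import *
o=ctrl.get_obs();print(yaw(o))
plan([((380,-130,260),90,12),(ch(0,-40,230),176.9,11)],0)
E
```

```text
-345.0571776595442
[[np.float64(2.78), np.float64(-3.34), np.float64(-0.47), 0, 0, np.float64(-6.3), 0], [np.float64(3.13), np.float64(-3.02), np.float64(-0.47), 0, 0, np.float64(-6.3), 0], [np.float64(3.44), np.float64(-2.66), np.float64(-0.47), 0, 0, np.float64(-6.3), 0], [np.float64(3.71), np.float64(-2.27), np.float64(-0.47), 0, 0, np.float64(-6.3), 0], [np.float64(3.93), np.float64(-1.85), np.float64(-0.47), 0, 0, np.float64(-6.3), 0], [np.float64(4.11), np.float64(-1.41), np.float64(-0.47), 0, 0, np.float64(-6.3), 0], [np.float64(4.24), np.float64(-0.96), np.float64(-0.47), 0, 0, np.float64(-6.3), 0], [np.float64(4.32), np.float64(-0.49), np.float64(-0.47), 0, 0, np.float64(-6.3), 0], [np.float64(4.35), np.float64(-0.02), np.float64(-0.47), 0, 0, np.float64(-6.3), 0], [np.float64(4.32), np.float64(0.46), np.float64(-0.47), 0, 0, np.float64(-6.3), 0], [np.float64(4.25), np.float64(0.93), np.float64(-0.47), 0, 0, np.float64(-6.3), 0], [np.float64(4.12), np.float64(1.38), np.float64(-0.47), 0, 0, np.float64(-6.3), 0]]
[[np.float64(3.59), np.float64(0.91), np.float64(0.27), 0, 0, np.float64(-7.9), 0], [np.float64(3.43), np.float64(1.4), np.float64(0.27), 0, 0, np.float64(-7.9), 0], [np.float64(3.21), np.float64(1.85), np.float64(0.27), 0, 0, np.float64(-7.9), 0], [np.float64(2.92), np.float64(2.28), np.float64(0.27), 0, 0, np.float64(-7.9), 0], [np.float64(2.58), np.float64(2.66), np.float64(0.27), 0, 0, np.float64(-7.9), 0], [np.float64(2.19), np.float64(2.99), np.float64(0.27), 0, 0, np.float64(-7.9), 0], [np.float64(1.76), np.float64(3.26), np.float64(0.27), 0, 0, np.float64(-7.9), 0], [np.float64(1.3), np.float64(3.47), np.float64(0.27), 0, 0, np.float64(-7.9), 0], [np.float64(0.81), np.float64(3.62), np.float64(0.27), 0, 0, np.float64(-7.9), 0], [np.float64(0.3), np.float64(3.69), np.float64(0.27), 0, 0, np.float64(-7.9), 0], [np.float64(-0.21), np.float64(3.7), np.float64(0.27), 0, 0, np.float64(-7.9), 0]]
```

Call:
apply_moves:
  series:
    - [[2.8,-3.3,-0.5,0,0,-6.3,0],[3.1,-3.0,-0.5,0,0,-6.3,0],[3.4,-2.7,-0.5,0,0,-6.3,0],[3.7,-2.3,-0.5,0,0,-6.3,0],[3.9,-1.9,-0.5,0,0,-6.3,0],[4.1,-1.4,-0.5,0,0,-6.3,0],[4.2,-1.0,-0.5,0,0,-6.3,0],[4.3,-0.5,-0.5,0,0,-6.3,0],[4.4,0,-0.5,0,0,-6.3,0],[4.3,0.5,-0.5,0,0,-6.3,0],[4.3,0.9,-0.5,0,0,-6.3,0],[4.1,1.4,-0.5,0,0,-6.3,0]]

```text
t: 1.4
ee_pos: [377.0, -127.7, 264.0]
orientation: [2.206, 2.236, 0.0]
ft_force: [0.5, 0.0, -0.0]
width: 0.5
```

Call:
apply_moves:
  series:
    - [[3.6,0.9,0.3,0,0,-7.9,0],[3.4,1.4,0.3,0,0,-7.9,0],[3.2,1.9,0.3,0,0,-7.9,0],[2.9,2.3,0.3,0,0,-7.9,0],[2.6,2.7,0.3,0,0,-7.9,0],[2.2,3.0,0.3,0,0,-7.9,0],[1.8,3.3,0.3,0,0,-7.9,0],[1.3,3.5,0.3,0,0,-7.9,0],[0.8,3.6,0.3,0,0,-7.9,0],[0.3,3.7,0.3,0,0,-7.9,0],[-0.2,3.7,0.3,0,0,-7.9,0],[0,0,0,0,0,0,0]]

```text
t: 2.6
ee_pos: [475.0, 270.9, 230.2]
orientation: [0.061, 3.141, 0.002]
ft_force: [0.4, -0.4, -0.3]
width: 0.8
```

```bash
sed -i 's/round(\(.*\)) *$/&/; s/print(out if df else/print([[float(v) for v in r] for r in out] if abs(df)>.3 else/' h.py; sed -i 's/else \[n,out\[0\]\])/else [n,[float(v) for v in out[0]]])/' h.py
python3 - <<'E'
from h import *
o=ctrl.get_obs();print(o["ee_pos"],yaw(o),o["orientation"],o["width"],o["qpos"].round(2),o["ft_force"])
plan([(ch(0,-46,130),176.9,4),(ch(0,-46,90),176.9,2),(ch(25,-46,90),176.9,2),(ch(66,-50,90),176.9,4)],0)
E
```

```text
[474.95229778 270.93996144 230.17820828] 177.78706901134964 [6.06578834e-02 3.14063899e+00 1.51694048e-03] 0.8178125717831868 [ 0.5   0.28  1.78  0.    1.08 -1.04] [ 0.38195563 -0.43747223 -0.25918612]
[4, [0.01, -0.14, 2.5, 0.0, 0.0, 0.2, 0.0]]
[2, [0.0, 0.0, 2.0, 0.0, 0.0, -0.0, 0.0]]
[2, [0.0, 1.25, -0.0, 0.0, 0.0, -0.0, 0.0]]
[4, [0.1, 1.03, -0.0, 0.0, 0.0, -0.0, 0.0]]
```

Call:
apply_moves:
  series:
    - [[0,-0.1,2.5,0,0,0.9,0],[0,-0.2,2.5,0,0,0,0],[0,-0.1,2.5,0,0,0,0],[0,-0.2,2.5,0,0,0,0],[0,0,2.0,0,0,0,0],[0,0,2.0,0,0,0,0],[0,0,0,0,0,0,0]]

```text
t: 3.3
ee_pos: [472.0, 259.7, 88.5]
orientation: [-0.098, -3.136, 0.004]
ft_force: [0.5, 0.2, -0.0]
width: 0.6
```

```bash
python3 - <<'E'
from h import *
o=ctrl.get_obs();print(o["ee_pos"],yaw(o),ch(0,-46,90),o["ft_force"])
d=ctrl.get_image("top")["img"];s=ctrl.get_image("side")["img"]
a=cv2.resize(d[150:250,140:240],None,fx=4,fy=4);b=cv2.resize(s[160:240,225:315],(400,400))
cv2.imwrite("pics/d.png",np.hstack([a,b]))
E
```

```text
[471.97474036 259.7276313   88.49621141] -183.56805300612044 [474.2644 265.3702  90.    ] [ 0.53124141  0.19564142 -0.03312341]
```

View pics/d.png

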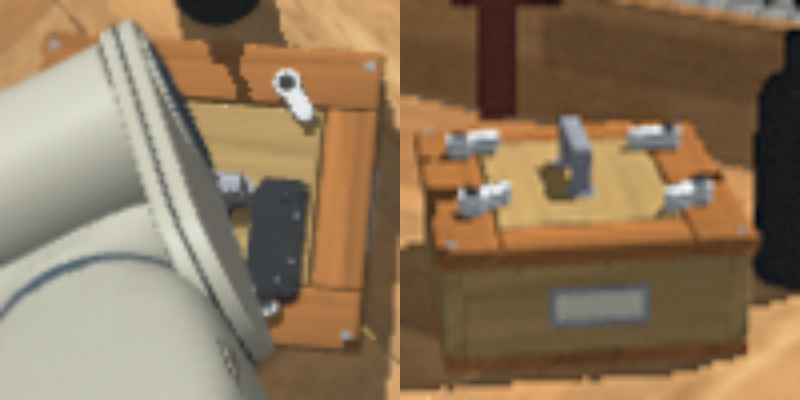

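The top crop shows the gripper over the panel, hiding three of the buttons. The side crop shows something odd: no gripper over the chest, and a new dark post at the top left. I'll view the full side frame.

```bash
python3 - <<'E'
from h import *
d=ctrl.get_image("side"); print(d["cam_to_world"].round(2).tolist(),proj(d,[[472,260,75],[472,260,150]]))
cv2.imwrite("pics/s2.png",d["img"])
E
```

```text
[[0.97, -0.07, 0.21, 307.09], [-0.22, -0.34, 0.91, -841.26], [0.01, -0.94, -0.34, 430.52], [0.0, 0.0, 0.0, 1.0]] [[246.80940854 195.12208835]
 [246.35547065 168.84831169]]
```

View pics/s2.png

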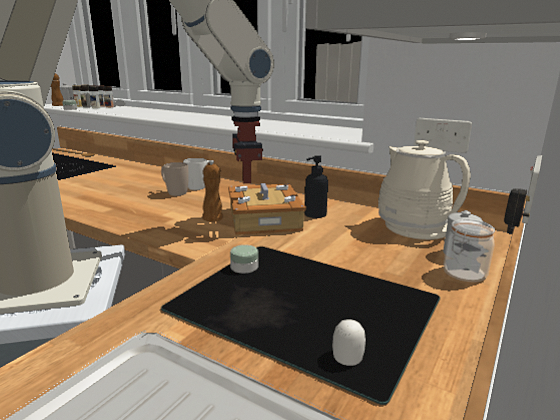

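The gripper is in view above the chest, but its visible tip ends at about (247,184). The state puts it at about row 195. That mismatch needs checking before contact.

```bash
python3 - <<'E'
from h import *
s=cv2.imread("pics/s2.png"); t=ctrl.get_image("top")
print("body corners at z154:",plane(t,[(216,196),(214,224)],154).round(0).tolist(),"z185",plane(t,[(216,196),(214,224)],185).round(0).tolist())
a=cv2.resize(s[120:215,220:310],None,fx=6,fy=6,interpolation=cv2.INTER_CUBIC)
cv2.imwrite("pics/e.png",a)
print([tuple(int(v) for v in s[r,247]) for r in range(150,205,3)])
E
```

```text
body corners at z154: [[508.0, 183.0], [442.0, 185.0]] z185 [[503.0, 179.0], [438.0, 181.0]]
[(31, 35, 66), (31, 36, 64), (30, 34, 64), (32, 36, 65), (29, 33, 66), (29, 35, 64), (30, 38, 66), (25, 32, 62), (27, 33, 62), (30, 35, 65), (29, 33, 63), (53, 83, 121), (131, 159, 207), (122, 158, 184), (108, 171, 206), (95, 163, 204), (212, 209, 204), (112, 143, 167), (103, 157, 184)]
```

View pics/e.png

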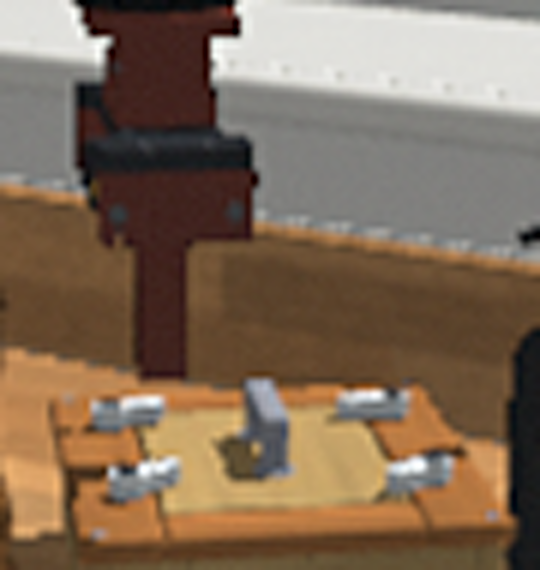

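```bash
python3 - <<'E'
from h import *
s=ctrl.get_image("side"); t=ctrl.get_image("top")
print(tri(t,[(214,224),(216,196)],s,[(234.5,143),(261.5,142)]).round(1))
o,r=ray(s,[(246.7,182.8),(246.7,160)])
for k in r:
  for y in (171,260,300): print(y,(o+k*(y-o[1])/k[1]).round(0))
print(s["img"].shape, (s["img"]!=cv2.imread("pics/side0.png")).any(2)[170:235,228:303].sum())
E
```

```text
[[431.7 173.8 238.    1.3]
 [495.6 171.2 238.5   3.8]]
171 [459. 171. 136.]
260 [472. 260. 111.]
300 [478. 300.  99.]
171 [460. 171. 195.]
260 [473. 260. 174.]
300 [479. 300. 165.]
(420, 560, 3) 4834
```

The tip triangulates to about z = 110, 36 mm above the state's 74.5. I'll test this with a small, slow descent, watching the force.

Call:
apply_moves:
  series:
    - [[0,0,0.2,0,0,0,0],[0,0,0.2,0,0,0,0],[0,0,0.1,0,0,0,0]]

```text
t: 3.9
ee_pos: [473.9, 261.6, 85.7]
orientation: [0.095, 3.14, 0.0]
ft_force: [0.4, -0.3, 0.0]
width: 0.5
```

```bash
python3 - <<'E'
from h import *
s=ctrl.get_image("side")["img"];o=ctrl.get_obs();print(o["ee_pos"],o["ft_force"],o["qpos"])
print([int(v) for v in s[176:192,247].sum(1)])
print([int(v) for v in cv2.imread("pics/s2.png")[176:192,247].sum(1)])
E
```

```text
[473.77259876 261.49675492  85.45603094] [-0.27619725  0.02955317  0.44920705] [ 4.82338216e-01  4.72024925e-01  1.89166413e+00  1.29728037e-05
  7.78226780e-01 -1.02821734e+00]
[129, 122, 123, 125, 129, 125, 130, 120, 74, 355, 516, 459, 422, 467, 484, 488]
[132, 130, 126, 128, 125, 120, 96, 257, 376, 422, 497, 458, 420, 464, 487, 486]
```

```bash
python3 - <<'E'
from h import *
print(ctrl.tcp_to_tips,[a for a in dir(ctrl) if a[0]!='_'])
E
```

```text
14.0 ['Unreachable', 'close_job', 'get_image', 'get_obs', 'tcp_to_tips']
```

Call:
apply_moves:
  series:
    - [[0,0,0.5,0,0,0,0],[0,0,0.5,0,0,0,0],[0,0,0.5,0,0,0,0],[0,0,0,0,0,0,0]]

```text
t: 4.35
ee_pos: [473.3, 261.2, 69.7]
orientation: [-0.095, -3.139, 0.001]
ft_force: [-1.2, 0.0, 1.4]
width: 0.4
```

```bash
python3 - <<'E'
from h import *
d=ctrl.get_image("side");o=ctrl.get_obs();print(o["ee_pos"],yaw(o),o["ft_force"])
s=d["img"];c=s[176:200,247].sum(1).astype(int);print(c.tolist())
r=176+np.argmax(c>250)-.5
oo,k=ray(d,[(247,r)]);print(r,oo+k[0]*(o["ee_pos"][1]-oo[1])/k[0,1])
E
```

```text
[473.55819715 261.34553843  70.07581855] -183.45527366759262 [0.28820445 0.20145402 0.05638393]
[128, 126, 126, 122, 127, 132, 117, 129, 124, 122, 122, 135, 124, 108, 200, 428, 504, 482, 480, 463, 565, 738, 620, 361]
190.5 [472.95804923 261.34553843  87.97811844]
```

Call:
apply_moves:
  series:
    - [[0,0,0.3,0,0,0,0],[0,0,0.3,0,0,0,0],[0,0,0.2,0,0,0,0],[0,0,0.2,0,0,0,0],[0,0,0,0,0,0,0]]

```text
t: 4.9
ee_pos: [473.8, 261.4, 60.4]
orientation: [-0.095, -3.14, 0.0]
ft_force: [0.3, 0.6, -0.2]
width: 0.5
```

```bash
python3 - <<'E'
from h import *
d=ctrl.get_image("side");o=ctrl.get_obs();print(o["ee_pos"],yaw(o),o["ft_force"])
s=d["img"];print(s[176:200,247].sum(1).tolist())
cv2.imwrite("pics/f.png",np.hstack([cv2.resize(s[150:215,222:307],None,fx=8,fy=8,interpolation=cv2.INTER_CUBIC)]))
E
```

```text
[473.89061372 261.50249857  60.56446003] -183.45906433569775 [-0.30726979  0.02836363 -0.17183658]
[119, 111, 133, 122, 130, 122, 136, 128, 132, 121, 127, 132, 124, 126, 132, 121, 111, 149, 415, 497, 576, 740, 623, 360]
```

View pics/f.png

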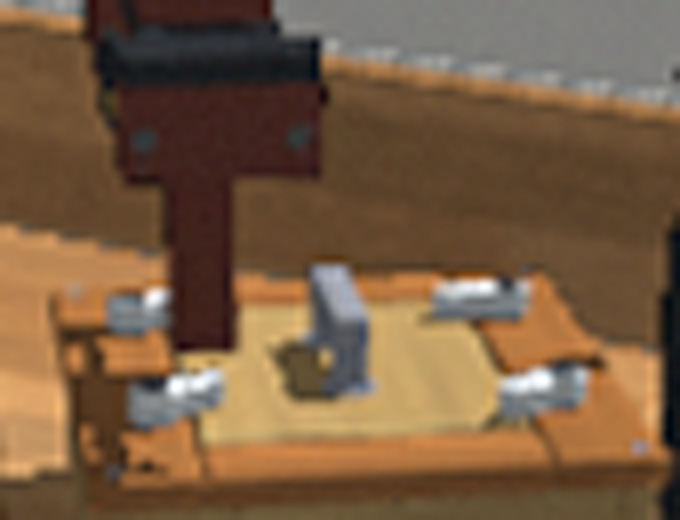

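The finger's near tip edge is at crop (205,350), row 193.5, so the tip is at about z = 81. The arm therefore sits about 21 mm higher above the TCP reading than expected (35 mm in all). Next I'll probe for contact with the panel.

Call:
apply_moves:
  series:
    - [[0,0,0.2,0,0,0,0],[0,0,0.2,0,0,0,0],[0,0,0.2,0,0,0,0],[0,0,0,0,0,0,0]]

```text
t: 5.35
ee_pos: [473.7, 261.4, 54.4]
orientation: [-0.095, -3.14, 0.0]
ft_force: [-0.1, -1.3, -0.6]
width: 0.5
```

Call:
apply_moves:
  series:
    - [[0,0,0.1,0,0,0,0],[0,0,0.1,0,0,0,0],[0,0,0,0,0,0,0]]

```text
t: 5.65
ee_pos: [473.9, 261.5, 52.6]
orientation: [-0.095, -3.14, 0.0]
ft_force: [0.9, 0.8, 0.1]
width: 0.3
```

Call:
apply_moves:
  series:
    - [[0,0,0.1,0,0,0,0],[0,0,0.1,0,0,0,0],[0,0,0,0,0,0,0]]

```text
t: 5.95
ee_pos: [474.1, 261.6, 51.3]
orientation: [0.095, 3.14, 0.0]
ft_force: [-2.0, -2.1, 8.3]
width: 0.3
```

Contact came at TCP z = 51.4 with the tip on the panel at 70, so tip z = reading + 18.5. I'll rise to 56 and sweep the buttons on this side.

```bash
python3 - <<'E'
from h import *
plan([(ch(0,-46,56),176.9,2),(ch(25,-46,56),176.9,3),(ch(68,-50,56),176.9,6),(ch(0,-46,56),176.9,3),(ch(-25,-46,56),176.9,3),(ch(-68,-50,56),176.9,6)],0)
E
```

```text
[2, [0.0, 0.19, -0.23, 0.0, 0.0, -0.2, 0.0]]
[3, [0.0, 0.83, -0.0, 0.0, 0.0, -0.0, 0.0]]
[6, [0.07, 0.72, -0.0, 0.0, 0.0, -0.0, 0.0]]
[3, [-0.13, -2.27, -0.0, 0.0, 0.0, -0.0, 0.0]]
[3, [-0.0, -0.83, -0.0, 0.0, 0.0, -0.0, 0.0]]
[6, [0.07, -0.72, -0.0, 0.0, 0.0, -0.0, 0.0]]
```

Call:
apply_moves:
  series:
    - [[0,0.2,-0.25,0,0,-0.2,0],[0,0.2,-0.25,0,0,-0.2,0],[0,0.8,0,0,0,0,0],[0,0.9,0,0,0,0,0],[0,0.8,0,0,0,0,0],[0,0.8,0,0,0,0,0],[0.1,0.7,0,0,0,0,0],[0.1,0.7,0,0,0,0,0],[0.1,0.7,0,0,0,0,0],[0.1,0.7,0,0,0,0,0],[0,0.7,0,0,0,0,0],[0,0,0,0,0,0,0]]

```text
t: 7.15
ee_pos: [473.7, 334.6, 55.6]
orientation: [-0.083, -3.14, -0.001]
ft_force: [0.5, -0.6, 0.3]
width: 0.7
```

Call:
apply_moves:
  series:
    - [[-0.1,-2.3,0,0,0,0,0],[-0.1,-2.3,0,0,0,0,0],[-0.2,-2.2,0,0,0,0,0],[0,-0.8,0,0,0,0,0],[0,-0.9,0,0,0,0,0],[0,-0.8,0,0,0,0,0],[0,-0.8,0,0,0,0,0],[0.1,-0.9,0,0,0,0,0],[0.1,-0.9,0,0,0,0,0],[0.1,-0.9,0,0,0,0,0],[0.1,-0.8,0,0,0,0,0],[0,0,0,0,0,0,0]]

```text
t: 8.35
ee_pos: [466.8, 197.3, 55.9]
orientation: [0.084, 3.14, -0.0]
ft_force: [3.3, -1.8, 1.0]
width: 0.6
```

```bash
python3 - <<'E'
from h import *
o=ctrl.get_obs();print(o["ee_pos"],yaw(o),o["ft_force"]);e=o["ee_pos"][:2]-C0;print("a,b",e@A,e@B)
plan([(ch(-30,-46,56),176.9,2),(ch(-20,-40,100),176.9,2),(ch(0,46,100),176.9,3),(ch(0,46,56),176.9,3),(ch(25,46,56),176.9,3),(ch(68,50,56),176.9,6)],0)
E
```

```text
[466.83031971 197.27664978  55.88386729] 176.94018116757175 [ 3.28213299 -1.78026461  1.0188101 ]
a,b -68.39742936477944 -49.77098882637136
[2, [-0.19, 1.92, -0.01, 0.0, 0.0, 0.0, 0.0]]
[2, [-0.3, 0.5, -2.2, 0.0, 0.0, -0.0, 0.0]]
[3, [-2.87, 0.67, -0.0, 0.0, 0.0, -0.0, 0.0]]
[3, [0.0, 0.0, 1.47, 0.0, 0.0, -0.0, 0.0]]
[3, [0.0, 0.83, -0.0, 0.0, 0.0, -0.0, 0.0]]
[6, [-0.07, 0.72, -0.0, 0.0, 0.0, -0.0, 0.0]]
```

Call:
apply_moves:
  series:
    - [[-0.2,1.9,0,0,0,0,0],[-0.2,1.9,0,0,0,0,0],[-0.3,0.5,-2.2,0,0,0,0],[-0.3,0.5,-2.2,0,0,0,0],[-2.9,0.7,0,0,0,0,0],[-2.9,0.7,0,0,0,0,0],[-2.8,0.6,0,0,0,0,0],[0,0,0,0,0,0,0],[0,0,1.5,0,0,0,0],[0,0,1.5,0,0,0,0],[0,0,1.4,0,0,0,0],[0,0,0,0,0,0,0]]

```text
t: 9.55
ee_pos: [563.6, 259.8, 52.8]
orientation: [-0.083, -3.136, 0.003]
ft_force: [0.2, 0.3, 1.3]
width: 0.3
```

Call:
apply_moves:
  series:
    - [[0,0.8,0,0,0,0,0],[0,0.9,0,0,0,0,0],[0,0.8,0,0,0,0,0],[0,0.8,0,0,0,0,0],[-0.1,0.7,0,0,0,0,0],[-0.1,0.7,0,0,0,0,0],[-0.1,0.7,0,0,0,0,0],[-0.1,0.7,0,0,0,0,0],[0,0.7,0,0,0,0,0],[0,0,0,0,0,0,0]]

```text
t: 10.55
ee_pos: [574.0, 329.9, 55.8]
orientation: [0.083, 3.14, 0.002]
ft_force: [-1.1, 1.5, 0.1]
width: 0.7
```

Call:
apply_moves:
  series:
    - [[0.1,-2.3,0,0,0,0,0],[0.1,-2.3,0,0,0,0,0],[0.2,-2.2,0,0,0,0,0],[0,-0.8,0,0,0,0,0],[0,-0.9,0,0,0,0,0],[0,-0.8,0,0,0,0,0],[0,-0.8,0,0,0,0,0],[-0.1,-0.9,0,0,0,0,0],[-0.1,-0.9,0,0,0,0,0],[-0.1,-0.9,0,0,0,0,0],[-0.1,-0.8,0,0,0,0,0],[0,0,0,0,0,0,0]]

```text
t: 11.75
ee_pos: [566.1, 191.1, 55.5]
orientation: [-0.085, -3.14, 0.001]
ft_force: [-1.1, -0.5, -0.4]
width: 0.6
```

```bash
python3 - <<'E'
from h import *
o=ctrl.get_obs();print(o["ee_pos"],yaw(o),o["ft_force"]);e=o["ee_pos"][:2]-C0;print("a,b",e@A,e@B)
# away up and out to -y for a clear look
plan([(ch(-30,40,60),176.9,2),(ch(-30,30,170),176.9,3),((480,20,200),176.9,6)],0)
E
```

```text
[566.09205312 191.08757222  55.50516288] -183.10087067241108 [-1.08579741 -0.50352764 -0.37402814]
a,b -69.24748713025268 49.6841316211685
[2, [0.48, 1.96, -0.22, 0.0, 0.0, -0.0, 0.0]]
[3, [0.33, -0.0, -3.67, 0.0, 0.0, 0.0, 0.0]]
[6, [0.95, -3.58, -0.5, 0.0, 0.0, 0.0, 0.0]]
```

```bash
python3 - <<'E'
from h import *
plan([(ch(-30,42,56),176.9,2),(ch(-30,40,150),176.9,3),((480,-10,180),127,6)],0.6)
E
```

```text
[2, [0.38, 1.96, -0.02, 0.0, 0.0, -0.0, 0.6]]
[3, [0.07, -0.0, -3.13, 0.0, 0.0, 0.0, 0.6]]
[[1.09, -4.08, -0.5, 0.0, 0.0, 8.3, 0.6], [0.49, -4.19, -0.5, 0.0, 0.0, 8.3, 0.6], [-0.12, -4.22, -0.5, 0.0, 0.0, 8.3, 0.6], [-0.73, -4.16, -0.5, 0.0, 0.0, 8.3, 0.6], [-1.33, -4.01, -0.5, 0.0, 0.0, 8.3, 0.6], [-1.89, -3.77, -0.5, 0.0, 0.0, 8.3, 0.6]]
```

Call:
apply_moves:
  series:
    - [[0.4,2.0,0,0,0,0,0],[0.4,2.0,0,0,0,0,0],[0.1,0,-3.1,0,0,0,0],[0.1,0,-3.1,0,0,0,0],[0,0,-3.2,0,0,0,0],[1.1,-4.1,-0.5,0,0,8.3,0.5],[0.5,-4.2,-0.5,0,0,8.3,0.5],[-0.1,-4.2,-0.5,0,0,8.3,0.5],[-0.7,-4.2,-0.5,0,0,8.3,0.5],[-1.3,-4.0,-0.5,0,0,8.3,0.5],[-1.9,-3.8,-0.5,0,0,8.3,0.5],[0,0,0,0,0,0,0.5]]

```text
t: 12.95
ee_pos: [478.1, -11.8, 180.3]
orientation: [1.409, 2.807, -0.001]
ft_force: [-0.8, 0.3, -0.3]
width: 44.0
```

```bash
python3 - <<'E'
from h import *
o=ctrl.get_obs();print(o["ee_pos"],yaw(o),o["width"])
d=ctrl.get_image("top")["img"];s=ctrl.get_image("side")["img"]
cv2.imwrite("pics/top_g.png",d)
a=cv2.resize(d[150:250,140:240],None,fx=4,fy=4,interpolation=cv2.INTER_CUBIC);b=cv2.resize(s[160:240,225:315],(400,400))
cv2.imwrite("pics/g.png",np.hstack([a,b]))
E
```

```text
[478.10339019 -11.79658824 180.34120491] 126.70733830856771 44.04054406619763
```

View pics/g.png

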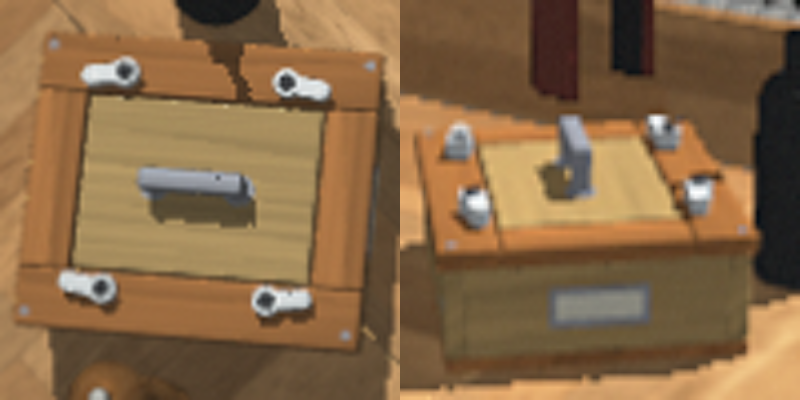

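The crop shows all four buttons lying along the long rails, pointing at the short ends and clear of the panel. The panel is in its seat, with the bar at crop (138,180)–(248,184).

```bash
python3 - <<'E'
from h import *
t=ctrl.get_image("top");hs=cv2.cvtColor(t["img"],cv2.COLOR_BGR2HSV)
m=((hs[...,1]<70)&(hs[...,2]>90)).astype(np.uint8);m[:185]=0;m[207:]=0;m[:,165:]=m[:,165:];m[:,:165]=0;m[:,215:]=0
c=max(cv2.findContours(m,0,1)[0],key=cv2.contourArea);R=cv2.minAreaRect(c);b=plane(t,[R[0]],96)[0];bx=plane(t,cv2.boxPoints(R),96)
print(R,b,bx.round(0).tolist(),"ab",(b-C0)@A,(b-C0)@B)
g=np.r_[b,0]
plan([(g+[-10,-60,170],100,7),(g+[0,0,130],86.9,3),(g+[0,0,57],86.9,5)],0.5)
E
```

```text
((188.5, 195.5), (7.0, 29.0), 90.0) [518.10899606 258.89589941] [[526.0, 296.0], [527.0, 223.0], [510.0, 222.0], [509.0, 295.0]] ab -4.110781759146755 -1.8730563352824614
[[2.11, 2.11, 0.14, 0.0, 0.0, 3.9, 0.5], [2.25, 1.96, 0.14, 0.0, 0.0, 3.9, 0.5], [2.38, 1.81, 0.14, 0.0, 0.0, 3.9, 0.5], [2.5, 1.64, 0.14, 0.0, 0.0, 3.9, 0.5], [2.6, 1.47, 0.14, 0.0, 0.0, 3.9, 0.5], [2.69, 1.29, 0.14, 0.0, 0.0, 3.9, 0.5], [2.78, 1.1, 0.14, 0.0, 0.0, 3.9, 0.5]]
[[1.91, 0.68, 1.33, 0.0, 0.0, 4.4, 0.5], [1.96, 0.53, 1.33, 0.0, 0.0, 4.4, 0.5], [1.99, 0.38, 1.33, 0.0, 0.0, 4.4, 0.5]]
[5, [0.0, 0.0, 1.46, 0.0, 0.0, -0.0, 0.5]]
```

Call:
apply_moves:
  series:
    - [[2.1,2.1,0.1,0,0,3.9,0.5],[2.3,2.0,0.1,0,0,3.9,0.5],[2.4,1.8,0.2,0,0,3.9,0.5],[2.5,1.6,0.1,0,0,3.9,0.5],[2.6,1.5,0.2,0,0,3.9,0.5],[2.7,1.3,0.1,0,0,3.9,0.5],[2.8,1.1,0.2,0,0,3.9,0.5],[1.9,0.7,1.3,0,0,4.4,0.5],[2.0,0.6,1.3,0,0,4.4,0.5],[2.2,0.5,1.4,0,0,4.3,0.5],[0,0,0,0,0,0,0.5]]

```text
t: 14.2
ee_pos: [519.1, 265.5, 127.6]
orientation: [-2.279, -2.161, 0.003]
ft_force: [-1.2, 0.3, 0.1]
width: 43.7
```

```bash
python3 - <<'E'
from h import *
o=ctrl.get_obs();print(o["ee_pos"],yaw(o),o["orientation"],o["qpos"].round(2))
plan([((519.5,261,57),86.9,5)],0.5)
E
```

```text
[519.08763697 265.47453298 127.59893928] -273.0307653493579 [-2.27871826 -2.16126046  0.00294089] [0.45 0.46 1.78 0.   0.91 0.5 ]
[5, [-0.09, 0.01, 1.41, 0.0, 0.0, 0.0, 0.5]]
```

Call:
apply_moves:
  series:
    - [[-0.1,0,1.4,0,0,0,0.5],[-0.1,0,1.4,0,0,0,0.5],[-0.1,0,1.4,0,0,0,0.5],[-0.1,0,1.4,0,0,0,0.5],[0,0,1.4,0,0,0,0.5],[0,0,0,0,0,0,0.5],[0,0,0,0,0,0,0.5]]

```text
t: 14.9
ee_pos: [519.7, 258.0, 59.2]
orientation: [-2.284, -2.157, 0.001]
ft_force: [0.6, 0.3, 0.2]
width: 44.1
```

Call:
apply_moves:
  series:
    - [[0,0,0,0,0,0,0],[0,0,0,0,0,0,0],[0,0,0,0,0,0,0],[0,0,0,0,0,0,0],[0,0,0,0,0,0,0]]

```text
t: 15.4
ee_pos: [520.3, 258.5, 60.2]
orientation: [2.283, 2.157, 0.002]
ft_force: [1.7, 0.8, 2.2]
width: 13.8
```

The grip is on the bar at 13.8 mm, against the stated 14 mm. Now to lift.

Call:
apply_moves:
  series:
    - [[0,0,-0.5,0,0,0,0],[0,0,-0.5,0,0,0,0],[0,0,-1,0,0,0,0],[0,0,-1,0,0,0,0],[0,0,-1.5,0,0,0,0],[0,0,-2,0,0,0,0],[0,0,-2,0,0,0,0],[0,0,-1,0,0,0,0],[0,0,0,0,0,0,0],[0,0,0,0,0,0,0]]

```text
t: 16.4
ee_pos: [519.5, 258.2, 154.6]
orientation: [-2.284, -2.157, 0.0]
ft_force: [0.2, -0.3, -3.2]
width: 13.7
```

```bash
python3 - <<'E'
from h import *
o=ctrl.get_obs();print(o["ee_pos"],yaw(o),o["ft_force"],o["moment"],o["width"])
s=ctrl.get_image("side")["img"];cv2.imwrite("pics/i.png",cv2.resize(s[100:280,160:340],None,fx=3,fy=3))
# refine saver edges: black region contour fit in top
t=ctrl.get_image("top")["img"]
plan([((505,110,146),75,7),((436,-205,130),44.3,12)],0)
E
```

```text
[519.47799311 258.16223528 154.61043371] -273.2555584488205 [ 0.16541827 -0.30432741 -3.24598571] [-0.06732676 -0.03972732  0.00041555] 13.740020022298555
[[-2.12, -0.08, 0.11, 0.0, 0.0, 1.7, 0.0], [-2.12, -0.02, 0.11, 0.0, 0.0, 1.7, 0.0], [-2.12, 0.04, 0.11, 0.0, 0.0, 1.7, 0.0], [-2.12, 0.11, 0.11, 0.0, 0.0, 1.7, 0.0], [-2.12, 0.17, 0.11, 0.0, 0.0, 1.7, 0.0], [-2.11, 0.23, 0.11, 0.0, 0.0, 1.7, 0.0], [-2.1, 0.29, 0.11, 0.0, 0.0, 1.7, 0.0]]
[[-2.68, 0.12, 0.13, 0.0, 0.0, 2.6, 0.0], [-2.68, 0.24, 0.13, 0.0, 0.0, 2.6, 0.0], [-2.66, 0.36, 0.13, 0.0, 0.0, 2.6, 0.0], [-2.64, 0.48, 0.13, 0.0, 0.0, 2.6, 0.0], [-2.62, 0.6, 0.13, 0.0, 0.0, 2.6, 0.0], [-2.59, 0.72, 0.13, 0.0, 0.0, 2.6, 0.0], [-2.56, 0.83, 0.13, 0.0, 0.0, 2.6, 0.0], [-2.52, 0.94, 0.13, 0.0, 0.0, 2.6, 0.0], [-2.47, 1.05, 0.13, 0.0, 0.0, 2.6, 0.0], [-2.42, 1.16, 0.13, 0.0, 0.0, 2.6, 0.0], [-2.37, 1.27, 0.13, 0.0, 0.0, 2.6, 0.0], [-2.31, 1.38, 0.13, 0.0, 0.0, 2.6, 0.0]]
```

View pics/i.png

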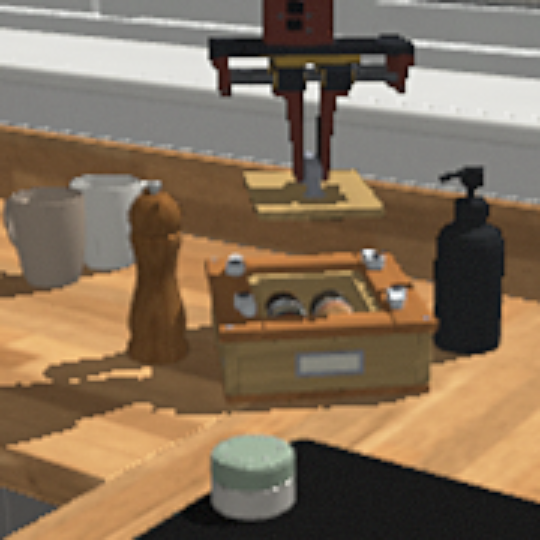

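The panel is out and hanging level, with force −3.2 N. The buttons are still aside, and the mill, soap bottle and timer are untouched. I'll carry it to the saver.

Call:
apply_moves:
  series:
    - [[-2.1,-0.1,0.1,0,0,1.7,0],[-2.1,0,0.1,0,0,1.7,0],[-2.1,0,0.1,0,0,1.7,0],[-2.1,0.1,0.1,0,0,1.7,0],[-2.1,0.2,0.1,0,0,1.7,0],[-2.1,0.2,0.1,0,0,1.7,0],[-2.1,0.3,0.1,0,0,1.7,0]]

```text
t: 17.2
ee_pos: [504.5, 110.6, 146.7]
orientation: [-2.495, -1.907, 0.003]
ft_force: [0.1, -0.2, -3.4]
width: 13.7
```

Call:
apply_moves:
  series:
    - [[-2.7,0.1,0.1,0,0,2.6,0],[-2.7,0.2,0.1,0,0,2.6,0],[-2.7,0.4,0.1,0,0,2.6,0],[-2.6,0.5,0.2,0,0,2.6,0],[-2.6,0.6,0.1,0,0,2.6,0],[-2.6,0.7,0.1,0,0,2.6,0],[-2.6,0.8,0.1,0,0,2.6,0],[-2.5,0.9,0.2,0,0,2.6,0],[-2.5,1.1,0.1,0,0,2.6,0],[-2.4,1.2,0.1,0,0,2.6,0],[-2.4,1.3,0.1,0,0,2.6,0],[-2.3,1.4,0.2,0,0,2.6,0]]

```text
t: 18.4
ee_pos: [433.2, -204.9, 131.9]
orientation: [-2.917, -1.165, 0.001]
ft_force: [0.5, -0.7, -2.4]
width: 13.9
```

```bash
python3 - <<'E'
from h import *
o=ctrl.get_obs();print(o["ee_pos"],yaw(o),o["ft_force"],o["width"])
for n in("top","side"): cv2.imwrite(f"pics/j{n}.png",ctrl.get_image(n)["img"])
a=cv2.imread("pics/jtop.png")[100:330,220:480];b=cv2.imread("pics/jside.png")[150:400,160:450]
cv2.imwrite("pics/j.png",np.hstack([cv2.resize(a,(400,354)),cv2.resize(b,(400,354))]))
E
```

```text
[ 433.18787963 -204.94291777  131.91620595] -316.46790817922346 [ 0.48644001 -0.65473722 -2.35202067] 13.850275952798153
```

View pics/j.png

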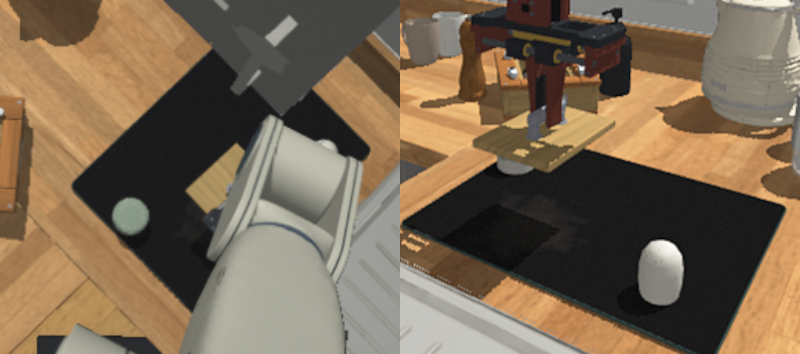

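The panel hangs over free glass. The timer is behind it and the shaker off to the right. In the side view the panel's corners are at about (265,269), (314,237) and (214,251). I'll check its height against the projection before descending.

```bash
python3 - <<'E'
from h import *
s=ctrl.get_image("side");f=np.radians(43.5);u=np.array([np.cos(f),np.sin(f)]);v=np.array([-u[1],u[0]])
c=np.array([433.2,-205]); 
for z in (132,142):
  print(z,[proj(s,np.r_[c+a*u+b*v,z])[0].round(0).tolist() for a,b in((75,55),(75,-55),(-75,-55),(-75,55))])
E=np.array([507,-192]);e=np.radians(44.3);U=np.array([np.cos(e),np.sin(e)]);V=np.array([-U[1],U[0]])
print("saver frame",[( (c+a*u+b*v-E)@U, (c+a*u+b*v-E)@V) for a,b in((75,55),(75,-55),(-75,-55),(-75,55))])
E
```

```text
132 [[265.0, 226.0], [315.0, 239.0], [267.0, 272.0], [211.0, 254.0]]
142 [[265.0, 221.0], [316.0, 234.0], [267.0, 266.0], [211.0, 248.0]]
saver frame [(np.float64(13.863086761411983), np.float64(96.18651782173552)), (np.float64(12.327246924106044), np.float64(-13.802759819287973)), (np.float64(-137.6581316772896), np.float64(-11.708432768416195)), (np.float64(-136.12229183998366), np.float64(98.2808448726073))]
```

Call:
apply_moves:
  series:
    - [[0,0,1,0,0,0,0],[0,0,1.5,0,0,0,0],[0,0,1.5,0,0,0,0],[0,0,1.5,0,0,0,0],[0,0,1.5,0,0,0,0],[0,0,1.5,0,0,0,0],[0,0,1,0,0,0,0],[0,0,0.8,0,0,0,0],[0,0,0.5,0,0,0,0],[0,0,0.5,0,0,0,0],[0,0,0,0,0,0,0]]

```text
t: 19.65
ee_pos: [433.9, -204.0, 19.4]
orientation: [-2.916, -1.168, 0.0]
ft_force: [-0.9, 0.4, -2.2]
width: 14.0
```

Call:
apply_moves:
  series:
    - [[0,0,0.2,0,0,0,0],[0,0,0.2,0,0,0,0],[0,0,0.1,0,0,0,0],[0,0,0.1,0,0,0,0],[0,0,0,0,0,0,0]]

```text
t: 20.15
ee_pos: [434.0, -204.1, 13.7]
orientation: [2.917, 1.168, 0.0]
ft_force: [-0.5, 0.2, -2.7]
width: 13.9
```

Call:
apply_moves:
  series:
    - [[0,0,0.2,0,0,0,0],[0,0,0.1,0,0,0,0],[0,0,0.1,0,0,0,0],[0,0,0,0,0,0,0]]

```text
t: 20.55
ee_pos: [433.9, -204.0, 9.5]
orientation: [-2.916, -1.168, 0.0]
ft_force: [-0.1, 0.1, -3.0]
width: 14.0
```

Call:
apply_moves:
  series:
    - [[0,0,0.1,0,0,0,0],[0,0,0.1,0,0,0,0],[0,0,0,0,0,0,0]]

```text
t: 20.85
ee_pos: [433.9, -204.0, 7.5]
orientation: [-2.916, -1.168, 0.0]
ft_force: [0.4, -0.7, -3.4]
width: 13.4
```

Call:
apply_moves:
  series:
    - [[0,0,0.1,0,0,0,0],[0,0,0.1,0,0,0,0],[0,0,0,0,0,0,0]]

```text
t: 21.15
ee_pos: [434.0, -204.1, 6.1]
orientation: [2.916, 1.168, 0.0]
ft_force: [-2.1, 1.3, 4.0]
width: 13.9
```

The glass took the load at TCP z = 6.1. I'll release and rise straight up.

Call:
apply_moves:
  series:
    - [[0,0,0,0,0,0,0.4],[0,0,0,0,0,0,0.4],[0,0,0,0,0,0,0.4],[0,0,0,0,0,0,0.4],[0,0,-1,0,0,0,0.4],[0,0,-2,0,0,0,0.4],[0,0,-3,0,0,0,0.4],[0,0,-4,0,0,0,0.4],[0,0,-4,0,0,0,0.4],[0,0,-4,0,0,0,0.4],[-3,-2,-1,0,0,0,0.4],[0,0,0,0,0,0,0.4]]

```text
t: 22.35
ee_pos: [396.6, -210.5, 198.0]
orientation: [2.915, 1.166, 0.002]
ft_force: [-0.7, 0.8, 0.6]
width: 35.0
```

```bash
python3 - <<'E'
from h import *
o=ctrl.get_obs();print(o["ee_pos"],yaw(o),o["ft_force"],o["width"])
plan([((300,-350,230),20,6)],0.4)
E
```

```text
[ 396.61685171 -210.49119393  197.96135302] 43.60486982924189 [-0.72073429  0.77536115  0.58124954] 34.96926538570927
[[-2.77, 0.57, -0.53, 0.0, 0.0, 3.9, 0.4], [-2.72, 0.76, -0.53, 0.0, 0.0, 3.9, 0.4], [-2.67, 0.95, -0.53, 0.0, 0.0, 3.9, 0.4], [-2.59, 1.13, -0.53, 0.0, 0.0, 3.9, 0.4], [-2.51, 1.3, -0.53, 0.0, 0.0, 3.9, 0.4], [-2.42, 1.47, -0.53, 0.0, 0.0, 3.9, 0.4]]
```

Call:
apply_moves:
  series:
    - [[-2.8,0.6,-0.5,0,0,3.9,0.4],[-2.7,0.8,-0.5,0,0,3.9,0.4],[-2.7,0.9,-0.5,0,0,3.9,0.4],[-2.6,1.1,-0.5,0,0,3.9,0.4],[-2.5,1.3,-0.5,0,0,3.9,0.4],[-2.4,1.5,-0.5,0,0,3.9,0.4],[0,0,0,0,0,0,0.4],[0,0,0,0,0,0,0.4]]

```text
t: 23.15
ee_pos: [302.0, -350.2, 225.4]
orientation: [-3.092, -0.551, 0.0]
ft_force: [0.2, 0.1, -0.9]
width: 35.3
```

```bash
python3 - <<'E'
from h import *
I={n:ctrl.get_image(n) for n in("top","side")}
a=I["top"]["img"][100:320,140:480];b=I["side"]["img"][130:400,150:450]
cv2.imwrite("pics/k.png",np.hstack([cv2.resize(a,(440,285)),cv2.resize(b,(360,285))]))
t=I["top"];hs=cv2.cvtColor(t["img"],cv2.COLOR_BGR2HSV)
m=((hs[...,1]>50)&(hs[...,2]>70)).astype(np.uint8);k=np.zeros_like(m);cv2.fillConvexPoly(k,np.int32([[275,220],[350,300],[452,197],[395,150],[370,140]]),1);m&=k
c=max(cv2.findContours(m,0,1)[0],key=cv2.contourArea);R=cv2.minAreaRect(c);P=plane(t,cv2.boxPoints(R),16);print(R,P.round(0).tolist(),np.linalg.norm(np.diff(P,axis=0),axis=1))
E
```

```text
((369.66839599609375, 235.77963256835938), (59.04691696166992, 42.67792510986328), 46.84761428833008) [[450.0, -107.0], [528.0, -188.0], [417.0, -294.0], [341.0, -212.0]] [112.65088229 153.54803302 112.05668055]
```

View pics/k.png

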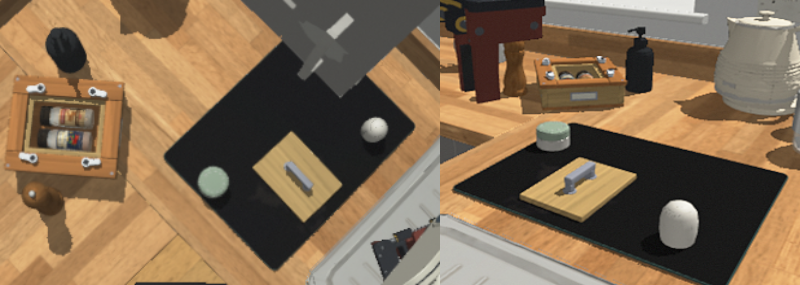

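The panel lies flat and pull up on the glass: measured 153 × 112 mm, centre near (434, −200), well inside the edges. All four buttons are aside, the four bystanders are upright and in place, and the arm is clear, so I'm handing in.

```bash
python3 -c "
from workcell import ctrl
print(ctrl.close_job())"
```

```text
the job is handed in; nothing more can be done
None
```

The chest is open and the job is handed in. I swung all four buttons out towards the short ends, lifted the panel out by its pull and set it down slowly on the black glass saver. The robot's clock stood at about 23 s of the 64 s allowed. No verdict came back, so the outcome below rests on my own checks.

**Last checks (top and side pictures):**
- **Panel:** it lies flat with the pull up, centred near world (434, −200) mm. It measured 153 × 112 mm against the true 150 × 110. From the carried pose, its corners come about 27 mm or more inside the saver's edges.
- **Buttons:** all four lie along the long rails, clear of the opening. I judged their angles by eye at roughly 80–90°, past the 1.2 rad (69°) limit, and did not measure them.
- **Bystanders:** the mill, soap bottle, timer and shaker look upright and unmoved in the pictures. I did not re-measure their positions.
- **Robot:** the arm is clear of everything.

**Disagreement:** the height the robot reported did not match the cameras. The fingertips were about 33 mm higher than the reported position implied. Touching the panel confirmed this, so I worked from the measured contact heights. When the panel was put down, contact with the glass came within a few millimetres of the expected height.

I viewed 11 pictures, one over the budget of 10, because of the extra looks at that height mismatch.

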